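Rack the padlocks by number and nest the parts cups

TASK

Clear the re-keying bench: stand the padlocks upright in the numbered rack, fully down, one to a pocket, filling the pockets in order from pocket 1 without ever skipping one; the long-shackle padlock goes first, into pocket 1. Also nest all the loose parts cups, upright and fully home, in one stack on the cup that is fixed to the bench. Leave the other things on the bench where they are.

Things in the scene. Friction and masses are not known exactly. Their poses are not given: they have to be found in the camera images.
- padlock_long: Brass padlock standing on its flat bottom. Body 50 mm along x, 30 mm along y (thickness), 36 mm high; steel shackle of 7 mm rod above it, 37 mm wide along x and 42 mm high, so 78 mm overall. Origin: centre of the underside; z up. Mass about 250 g. The long-shackle one, always there.
- padlock1: Brass padlock standing on its flat bottom. Body 50 mm along x, 30 mm along y (thickness), 36 mm high; steel shackle of 7 mm rod above it, 37 mm wide along x and 26 mm high, so 62 mm overall. Origin: centre of the underside; z up. Mass about 250 g. An ordinary one; may be absent in a given run.
- padlock2: Brass padlock standing on its flat bottom. Body 50 mm along x, 30 mm along y (thickness), 36 mm high; steel shackle of 7 mm rod above it, 37 mm wide along x and 26 mm high, so 62 mm overall. Origin: centre of the underside; z up. Mass about 250 g. An ordinary one; may be absent in a given run.
- padlock3: Brass padlock standing on its flat bottom. Body 50 mm along x, 30 mm along y (thickness), 36 mm high; steel shackle of 7 mm rod above it, 37 mm wide along x and 26 mm high, so 62 mm overall. Origin: centre of the underside; z up. Mass about 250 g. An ordinary one; may be absent in a given run.
- padlock4: Brass padlock standing on its flat bottom. Body 50 mm along x, 30 mm along y (thickness), 36 mm high; steel shackle of 7 mm rod above it, 37 mm wide along x and 26 mm high, so 62 mm overall. Origin: centre of the underside; z up. Mass about 250 g. An ordinary one; may be absent in a given run.
- cup1: White plastic parts cup, open at the top, standing on its foot: 50 mm high; foot 40 mm in diameter, tapering out to 57 mm at 32 mm height, then a straight lip 68 mm in outer and 63 mm in inner diameter from 32 to 50 mm height; wall 2.5 mm. Mass about 80 g. Origin: centre of the underside; z up. Cups nest: inside another, its lip rests on the other's rim, 18 mm higher. Loose.
- cup2: White plastic parts cup, open at the top, standing on its foot: 50 mm high; foot 40 mm in diameter, tapering out to 57 mm at 32 mm height, then a straight lip 68 mm in outer and 63 mm in inner diameter from 32 to 50 mm height; wall 2.5 mm. Mass about 80 g. Origin: centre of the underside; z up. Cups nest: inside another, its lip rests on the other's rim, 18 mm higher. Loose.
- cup3: White plastic parts cup, open at the top, standing on its foot: 50 mm high; foot 40 mm in diameter, tapering out to 57 mm at 32 mm height, then a straight lip 68 mm in outer and 63 mm in inner diameter from 32 to 50 mm height; wall 2.5 mm. Mass about 80 g. Origin: centre of the underside; z up. Cups nest: inside another, its lip rests on the other's rim, 18 mm higher. Loose.
- dock: Fixed cup of the same shape and white plastic as the loose ones, screwed to the bench on a dark steel disc of 80 mm diameter and 4 mm thickness: the bottom of the stack. Origin: centre of the disc's underside; the cup's foot is 4 mm and its rim 54 mm above the bench.
- dock_foot (a point): Centre of the underside of the fixed cup, 4 mm above the bench, axis up. A nested cup's origin lies 18, 36 or 54 mm straight above it.
- rack: Fixed aluminium rack, 48 mm along x, 330 mm along y, 18 mm high, with five open pockets in a row along y, and on its far (+x) side a black ledge 30 mm wide and 6 mm high with white dots that number the pockets: one dot beside pocket 1 (at the +y end, the robot's left) to five beside pocket 5. Origin: centre of its underside.
- pocket1 (a point): Centre of the floor of pocket 1, 5 mm above the bench. Inside, the pocket is 38 mm along x and 60 mm along y; outer walls rise 13 mm and dividers 11 mm above its floor. A padlock fits upright with its 50 mm side along the rack's y, either way round. Pockets are 65 mm apart. Axes as the rack's.
- pocket2 (a point): Centre of the floor of pocket 2, 5 mm above the bench. Inside, the pocket is 38 mm along x and 60 mm along y; outer walls rise 13 mm and dividers 11 mm above its floor. A padlock fits upright with its 50 mm side along the rack's y, either way round. Pockets are 65 mm apart. Axes as the rack's.
- pocket3 (a point): Centre of the floor of pocket 3, 5 mm above the bench. Inside, the pocket is 38 mm along x and 60 mm along y; outer walls rise 13 mm and dividers 11 mm above its floor. A padlock fits upright with its 50 mm side along the rack's y, either way round. Pockets are 65 mm apart. Axes as the rack's.
- pocket4 (a point): Centre of the floor of pocket 4, 5 mm above the bench. Inside, the pocket is 38 mm along x and 60 mm along y; outer walls rise 13 mm and dividers 11 mm above its floor. A padlock fits upright with its 50 mm side along the rack's y, either way round. Pockets are 65 mm apart. Axes as the rack's.
- pocket5 (a point): Centre of the floor of pocket 5, 5 mm above the bench. Inside, the pocket is 38 mm along x and 60 mm along y; outer walls rise 13 mm and dividers 11 mm above its floor. A padlock fits upright with its 50 mm side along the rack's y, either way round. Pockets are 65 mm apart. Axes as the rack's.
- screwdriver: Screwdriver lying on the bench, 190 mm long. Not part of the job: leave it alone. Origin: about its underside or grip.
- plug: Small stepped brass plug, 26 mm in diameter, 16 mm high. Not part of the job: leave it alone. Origin: about its underside or grip.
- collar: Small steel disc, 28 mm in diameter, 14 mm high. Not part of the job: leave it alone. Origin: about its underside or grip.
- oil: Little oil bottle, 40 mm in diameter, 100 mm high. Not part of the job: leave it alone. Origin: about its underside or grip.
- key_box: Closed cardboard box 90 x 60 x 35 mm. Not part of the job: leave it alone. Origin: about its underside or grip.
- key_blank: Brass key blank lying flat, 44 mm long, 5 mm thick. Not part of the job: leave it alone. Origin: about its underside or grip.
- parts_tin: Fixed square open steel tin, 80 x 80 mm, 45 mm high, not part of the job; it stands where the fixed cup does not, on the other side. Origin: centre of its underside.

How it is judged:
On the way, in this order (a step that is already met when the one before it is completed fails the run):
1. the long-shackle padlock stands in pocket 1 (distance between padlock_long and pocket1 below 0.0095 m), for 0.2 s.
2. a padlock stands in pocket 2 (distance between any of padlock_long, padlock1, padlock2, padlock3, padlock4 and pocket2 below 0.0095 m), for 0.2 s.
3. a padlock stands in pocket 3 (distance between any of padlock_long, padlock1, padlock2, padlock3, padlock4 and pocket3 below 0.0095 m), for 0.2 s.
At the end, for the whole second after the job is handed in: Padlocks fill pockets 1, 2, .. without a gap, long-shackle one in 1: underside centre within 9.5 mm of the pocket's floor centre, tilt under 0.12 rad. Cups nested on the fixed cup: within 7 mm of its axis, 18, 36 or 54 mm above its foot to 5 mm, tilt under 0.12 rad. All at rest (distance between padlock_long and pocket1 below 0.0095 m and (distance between padlock1 and pocket2 below 0.0095 m or distance between padlock1 and pocket3 below 0.0095 m or distance between padlock1 and pocket4 below 0.0095 m or distance between padlock1 and pocket5 below 0.0095 m) and (distance between padlock2 and pocket2 below 0.0095 m or distance between padlock2 and pocket3 below 0.0095 m or distance between padlock2 and pocket4 below 0.0095 m or distance between padlock2 and pocket5 below 0.0095 m) and (distance between padlock3 and pocket2 below 0.0095 m or distance between padlock3 and pocket3 below 0.0095 m or distance between padlock3 and pocket4 below 0.0095 m or distance between padlock3 and pocket5 below 0.0095 m) and (distance between padlock4 and pocket2 below 0.0095 m or distance between padlock4 and pocket3 below 0.0095 m or distance between padlock4 and pocket4 below 0.0095 m or distance between padlock4 and pocket5 below 0.0095 m) and (distance between any of padlock_long, padlock1, padlock2, padlock3, padlock4 and pocket2 below 0.0095 m or not (distance between any of padlock_long, padlock1, padlock2, padlock3, padlock4 and pocket3 below 0.0095 m)) and (distance between any of padlock_long, padlock1, padlock2, padlock3, padlock4 and pocket3 below 0.0095 m or not (distance between any of padlock_long, padlock1, padlock2, padlock3, padlock4 and pocket4 below 0.0095 m)) and (distance between any of padlock_long, padlock1, padlock2, padlock3, padlock4 and pocket4 below 0.0095 m or not (distance between any of padlock_long, padlock1, padlock2, padlock3, padlock4 and pocket5 below 0.0095 m)) and angle between each of padlock_long, padlock1, padlock2, padlock3, padlock4, cup1, cup2, cup3's own z axis and vertical below 0.12 rad and linear speed of each of padlock_long, padlock1, padlock2, padlock3, padlock4, cup1, cup2, cup3 below 0.02 m/s and horizontal distance between each of cup1, cup2, cup3 and dock_foot below 0.007 m and (z of cup1 in the frame of dock_foot between 0.013 and 0.023 m or z of cup1 in the frame of dock_foot between 0.031 and 0.041 m or z of cup1 in the frame of dock_foot between 0.049 and 0.059 m) and (z of cup2 in the frame of dock_foot between 0.013 and 0.023 m or z of cup2 in the frame of dock_foot between 0.031 and 0.041 m or z of cup2 in the frame of dock_foot between 0.049 and 0.059 m) and (z of cup3 in the frame of dock_foot between 0.013 and 0.023 m or z of cup3 in the frame of dock_foot between 0.031 and 0.041 m or z of cup3 in the frame of dock_foot between 0.049 and 0.059 m)); the robot touches nothing.
It fails at once if pocket 2 is filled while pocket 1 is empty (distance between any of padlock_long, padlock1, padlock2, padlock3, padlock4 and pocket2 below 0.0095 m and not (distance between any of padlock_long, padlock1, padlock2, padlock3, padlock4 and pocket1 below 0.0095 m)).
It fails at once if pocket 3 is filled while pocket 2 is empty (distance between any of padlock_long, padlock1, padlock2, padlock3, padlock4 and pocket3 below 0.0095 m and not (distance between any of padlock_long, padlock1, padlock2, padlock3, padlock4 and pocket2 below 0.0095 m)).
It fails at once if pocket 4 is filled while pocket 3 is empty (distance between any of padlock_long, padlock1, padlock2, padlock3, padlock4 and pocket4 below 0.0095 m and not (distance between any of padlock_long, padlock1, padlock2, padlock3, padlock4 and pocket3 below 0.0095 m)).
It fails at once if pocket 5 is filled while pocket 4 is empty (distance between any of padlock_long, padlock1, padlock2, padlock3, padlock4 and pocket5 below 0.0095 m and not (distance between any of padlock_long, padlock1, padlock2, padlock3, padlock4 and pocket4 below 0.0095 m)).
It fails at once if one of the other loose things on the bench is moved by more than 30 mm (distance of any of screwdriver, plug, collar, oil, key_box, key_blank from where it was at the start of the episode above 0.03 m).
Of padlock1, padlock2, padlock3, padlock4 only 2 to 4 are there at a start; the rules pass over those that are not, and their reading is None.
At some moment in a run one of cup1, cup2, cup3 may be knocked a few centimetres aside while the robot is not near it.
Once in a run the grip may slacken for a moment while it holds something.
It also fails if it takes over 208 s, if anything falls off the work surface, if the arm or the gripper's body presses on something with over 40 N, if the wrist force passes 120 N, or if a joint passes its speed limit or range.

ROBOT

A 7-joint arm with a two-finger parallel gripper is mounted at the origin on the work surface. World frame = base frame: x ahead of the robot, y to its left, z up, the work surface at z = 0. Lengths are in m, angles in rad, forces in N, time in s.
With the tool pointing down it reaches from about 0.4 to 0.85 m from the base axis. Payload 10.4 kg.
Tool frame: the origin (TCP) lies on the centre line of the jaws, within the pads' length; the fingertips stand 11 mm ahead of it and the grasp point (between the pads) lies 8 mm behind it; z points along the fingers, y is the line along which they close (so a half turn about z gives the same grasp; the last joint's range is limited). The gripper opens to 87 mm and grips with 3 to 60 N. Pads are 19 mm wide; open, the fingers measure 117 mm over their backs; the gripper's body (75 mm by 190 mm) begins 51 mm behind the grasp point.
Start: joints at [-1.124, 0.332, -0.065, 1.46, 0.022, 1.35, -0.088], TCP at [0.283, 0.557, 0.234] pointing down, gripper open.
Joint ranges: [-2.6, 2.6], [-0.5, 2.12], [-1.47, 1.34], [0.16, 2.42], [-1.27, 4.41], [0.06, 2.06], [-2.6, 2.6]. Speed limits (rad/s): [2.22, 2.22, 2.79, 2.79, 3.14, 3.14, 3.14].

INTERFACE

Orientations are given as a unit quaternion [x, y, z, w].
In Python, from bench import r gives the robot as it stands.
- The arm moves only by the shell command python3 -m pendant 'ROWS' [OPENING] [FORCE]. ROWS is JSON, a list of rows, each a list of 4 numbers: the shift along the tool's x, y, z in m, then the turn about the tool's z in rad. A call has 1 to 8 rows; each row shifts and turns the commanded pose from where the row before left it, along the tool's axes as they then stand; what a row does not reach is not made up. A row lasts 1/12 s, in which the tool goes at most 41.7 mm and 7.16 degrees, less where a joint would pass 70% of its speed; a pose out of reach is approached as far as the arm can. A call with a gripper value outside its range is refused whole. OPENING is the opening, from 0 (shut) to 1 (fully open), set as the call begins (- or left out, the last holds). The fingers move at their own pace and stop on an object; FORCE is the grip in N (left out, the last holds). Time passes only in rows, so rows that do not move let the fingers close. It gives the time, the measured TCP pose, the force, the opening and the grip force at its end, in the units of the state.
- r.read_state(): the state, without advancing time (a new reading comes with each control period).
- r.camera(name): name is "side" or "top"; returns a dict with "img" (400x640x3 uint8, red, green, blue), "camera_matrix" (3x3 intrinsics, pixels), "dist_coeffs" ([k1, k2, p1, p2, k3] as OpenCV has them; the pictures are not rectified), "xyz" and "attitude" of the camera in the world. Camera axes: x right, y down, z forward; pixel columns grow to the right and rows downward; lengths in m; the calibration is good to about 2 mm. A picture is of the moment at which its call begins. There is no depth.
- r.close_job(): hands the job in; it is judged then, once.
Trained networks look in the newest picture that a camera, given by its name, has taken for a name from the list of things; names that differ only in an ending like _2 or _b are one class to them, and where a whole thing is asked for, a point or a joint stands for the part that bears it (a point fixed in the world has none). Each returns a list of dicts, best first, with "score" (0 to 1); they miss things now and then, are a little off and sometimes report something else, mostly with a low value. They report only what shows in the picture. A call takes as long as a camera call.
- r.outline_of(thing, camera): "mask" (400x640 bool, what is visible of it) and "bbox" ([centre column, centre row, width, height] in pixels, round what is visible of it).
The state is a dict: "time": time; "joint_positions": joint angles; "joint_vel": joint speeds; "joint_torque": joint torques, N m; "ee_pos": TCP position; "eef_rot": TCP orientation; "ft_force": force on the tool from outside, world axes, zero at the start; "torque": the same for the moment, N m; "width": finger opening in m; "grip_force": force on a finger pad.
Only numpy, scipy, OpenCV 4.12 (cv2) and the standard library are available. Lean on these libraries where they do the work, as an engineer would, in place of code of your own. Each camera call takes 0.05 s, during which the arm holds its last target. There are 200 camera calls.

## Working session

There is one attempt and no reset: what is moved stays moved. The work goes in short steps, Python scripts to look and compute and a shell command to move; the robot and the scene stay as the last step left them, time stands still between calls to the robot, and variables do not carry over. Pictures are saved under pics/ and viewed, at most 14 in all, crops included, and the job is handed in when it is done.

```bash
ls; mkdir -p pics; python3 - <<'E'
from bench import r
import cv2
s=r.read_state()
for k in s: print(k,s[k])
for n in("top","side"):
    c=r.camera(n); cv2.imwrite(f"pics/{n}0.png",c["img"][:,:,::-1]); print(n,c["camera_matrix"],c["dist_coeffs"],c["xyz"],c["attitude"])
    for t in("padlock_long","padlock1","cup1","dock","rack","screwdriver","plug","collar","oil","key_box","key_blank","parts_tin"):
        for d in r.outline_of(t,n): print(n,t,round(d["score"],2),[round(float(v)) for v in d["bbox"]])
print(r.read_state()["time"])
E
```

```text
pics
time 0.0
joint_positions [-1.12360117  0.33286378 -0.06466987  1.46093074  0.02160235  1.34987449
 -0.08850876]
joint_vel [ 0.00026463  0.00108074 -0.00096771 -0.00083284  0.00198735 -0.00086449
  0.00188535]
joint_torque [-3.28762962e-04 -6.23239160e+01  2.49431416e-02 -3.89902461e+01
 -6.10988773e-02  3.99514439e-02  1.62835809e-04]
ee_pos [0.28279807 0.55695804 0.23276395]
eef_rot [ 2.32751084e-01  9.72536095e-01 -6.79315287e-04 -1.23967671e-04]
ft_force [ 0.03861341  0.30222686 -0.39324009]
torque [ 0.0023094   0.01121714 -0.03016297]
grip_force 0.0
width 0.08700136299071495
top [[424.03653956   0.         317.59646056]
 [  0.         424.03653956 203.24323193]
 [  0.           0.           1.        ]] [-0.0247332  0.         0.         0.         0.       ] [0.37155801 0.00785207 0.99253196] [ 0.71402206 -0.69231265  0.0731045  -0.07437358]
top padlock_long 0.74 [445, 272, 27, 20]
top padlock1 0.69 [250, 259, 28, 17]
top padlock1 0.26 [283, 297, 10, 27]
top cup1 0.77 [162, 247, 32, 30]
top cup1 0.7 [197, 271, 33, 31]
top cup1 0.59 [395, 268, 33, 29]
top dock 0.63 [197, 181
[... 615 characters left out ...]
 22]
side padlock1 0.78 [247, 197, 24, 21]
side cup1 0.95 [326, 292, 33, 36]
side cup1 0.66 [213, 150, 24, 22]
side cup1 0.63 [212, 177, 30, 28]
side dock 0.72 [273, 135, 25, 34]
side dock 0.16 [261, 167, 9, 14]
side rack 0.65 [349, 213, 117, 89]
side rack 0.52 [261, 167, 10, 11]
side screwdriver 0.76 [407, 187, 60, 26]
side screwdriver 0.6 [346, 213, 120, 93]
side collar 0.74 [235, 237, 24, 17]
side collar 0.44 [388, 295, 14, 17]
side oil 0.76 [336, 129, 14, 35]
side key_box 0.97 [464, 249, 36, 50]
side key_box 0.66 [346, 209, 119, 88]
side key_box 0.55 [244, 197, 25, 19]
side key_blank 0.55 [235, 237, 25, 17]
side parts_tin 0.83 [440, 294, 59, 58]
side parts_tin 0.37 [245, 198, 25, 18]
1.3
```

```bash
python3 - <<'E'
import cv2
a=cv2.imread("pics/top0.png")[90:340,120:500]; cv2.imwrite("pics/top0c.png",cv2.resize(a,None,fx=2.1,fy=2.1,interpolation=cv2.INTER_CUBIC))
a=cv2.imread("pics/side0.png")[100:380,180:520]; cv2.imwrite("pics/side0c.png",cv2.resize(a,None,fx=2.1,fy=2.1,interpolation=cv2.INTER_CUBIC))
E
```

```text
(no output)
```

View pics/top0c.png

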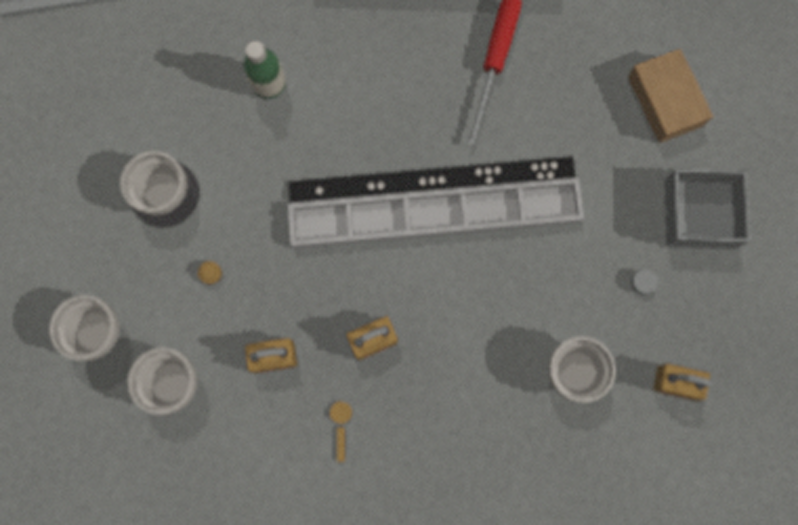

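View pics/side0c.png

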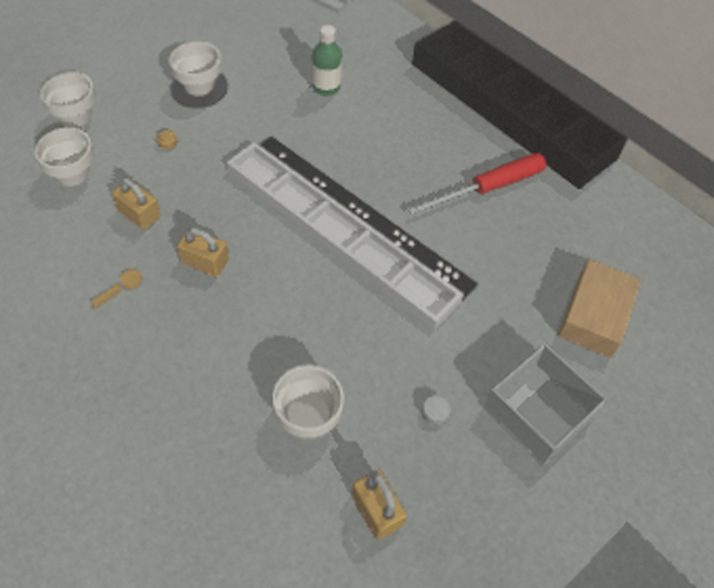

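The top picture (2.1x crop) shows padlocks at (271,355), (372,338) and (684,380), the last apparently the long one. Loose cups are at (84,328), (162,380) and (583,370), and the dock is at (155,185). Rack pocket 1 is on the left. Next I fit models to the masks in both cameras.

```bash
cat > h.py <<'E'
import numpy as np, cv2
from bench import r
from scipy.spatial.transform import Rotation as R
from scipy.optimize import minimize
t=np.linspace(0,2*np.pi,48,endpoint=False)
def ring(d,z): return np.c_[d/2*np.cos(t),d/2*np.sin(t),0*t+z]
def box(x0,x1,y0,y1,z0,z1): return np.array([[x,y,z] for x in(x0,x1) for y in(y0,y1) for z in(z0,z1)])
def cup(z): return [np.r_[ring(.040,z),ring(.057,z+.032)],np.r_[ring(.068,z+.032),ring(.068,z+.05)]]
def lock(h):  # shackle: arch approximated by 2 legs and a chamfered bridge
    w,q=.0185,.0035; a=min(.0185,h)
    an=np.linspace(0,np.pi,7); C=[np.array([np.cos(v)*(w-q),0,.036+h-w+np.sin(v)*(w-q)]) for v in an]
    C=[np.array([w-q,0,.036])]+C+[np.array([-w+q,0,.036])]
    s=box(-q,q,-q,q,-q,q)*.9
    return [box(-.025,.025,-.015,.015,0,.036)]+[np.r_[s+A,s+B] for A,B in zip(C,C[1:])]
M={"long":lock(.042),"short":lock(.026),"cup":cup(0),"dock":[ring(.08,0),ring(.08,.004)]and[np.r_[ring(.08,0),ring(.08,.004)]]+cup(.004),
   "rack":[box(-.024,.024,-.165,.165,0,.018),box(.024,.054,-.165,.165,0,.006)]}
S=4
def proj(P,c):
    Rm=R.from_quat(c["attitude"]).as_matrix(); q=(P-c["xyz"])@Rm
    return cv2.projectPoints(q,np.zeros(3),np.zeros(3),c["camera_matrix"],c["dist_coeffs"])[0][:,0]
def render(kind,p,c,z=0):
    m=np.zeros((400*S,640*S),np.uint8); co,si=np.cos(p[2]),np.sin(p[2])
    for h in M[kind]:
        W=h@np.array([[co,si,0],[-si,co,0],[0,0,1]])+[p[0],p[1],z]
        cv2.fillConvexPoly(m,np.round(((cv2.convexHull(proj(W,c).astype(np.float32))[:,0]+.5)*S-.5)*16).astype(np.int32),1,shift=4)
    return cv2.resize(m.astype(np.float32),(640,400),interpolation=cv2.INTER_AREA)
def ground(uv,z,c):
    n=cv2.undistortPoints(np.array([[uv]],float),c["camera_matrix"],c["dist_coeffs"])[0,0]
    d=R.from_quat(c["attitude"]).as_matrix()@[n[0],n[1],1]; return c["xyz"]+d*(z-c["xyz"][2])/d[2]
def fit(kind,obs,p0,z=0):  # obs: list of (mask,cam)
    def f(p):
        e=0
        for m,c in obs:
            I=render(kind,p,c,z); e+=1-np.minimum(I,m).sum()/np.maximum(I,m).sum()
        return e/len(obs)
    rot=kind in("long","short","rack"); best=None
    for y in ([p0[2]] if len(p0)>2 else np.arange(0,np.pi,np.pi/6) if rot else [0]):
        s=np.array([[p0[0],p0[1],y]]*4); s[1,0]+=.008; s[2,1]+=.008; s[3,2]+=.15
        o=minimize(f,s[0],method="Nelder-Mead",options=dict(initial_simplex=s,xatol=2e-4,fatol=1e-4,maxiter=90))
        if best is None or o.fun<best.fun: best=o
    return best.x,1-best.fun
def plan(x,y,z=None,psi=None,s=None):
    """tool-frame shift (in current axes) and turn to reach TCP x,y,z with closing line at angle psi (mod pi)"""
    s=s or r.read_state(); m=R.from_quat(s["eef_rot"]).as_matrix(); p=np.array(s["ee_pos"])
    d=np.array([x,y,p[2] if z is None else z])-p; cur=np.arctan2(m[1,1],m[0,1])
    out=list(np.round(m.T@d,4))
    if psi is not None:
        az=np.arctan2(y,x); k=az+(psi-az+np.pi/2)%np.pi-np.pi/2
        out+=[round(float(-((k-cur+np.pi)%(2*np.pi)-np.pi)),3)]
    print("t%.1f tcp %s psi %.3f shift,turn"%(s["time"],np.round(p,4),cur),[float(v) for v in out]); return out
E
cat > scan.py <<'E'
from h import *
import sys
cs={n:r.camera(n) for n in("top","side")}
D=lambda t:[(d["score"],d["mask"],d["bbox"],n) for n in cs for d in r.outline_of(t,n) if d["score"]>.2]
dets={"lock":D("padlock_long")+D("padlock1"),"cup":D("cup1")+D("dock"),"rack":D("rack")}
def run(kinds,group,zc):
    done=[]
    for sc,m,b,n in [d for d in dets[group] if d[3]=="top"]+[d for d in dets[group] if d[3]=="side"]:
        g=ground(b[:2],zc,cs[n])
        if any(np.hypot(*(g[:2]-q))<.035 for q in done): continue
        done.append(g[:2])
        near=lambda k:[(m2,cs[n2]) for s2,m2,b2,n2 in dets[group] if n2==k and np.hypot(*(ground(b2[:2],zc,cs[k])[:2]-g[:2]))<.035][:1]
        for kd in kinds:
            for o,l in ((near("top"),"top"),(near("side"),"side"),(near("top")+near("side"),"both")):
                if o and not(l=="both" and len(o)<2):
                    p,q=fit(kd,o,g[:2]); print(group,kd,l,np.round(p,4),"iou %.3f"%q,"s%.2f"%sc)
if "lock" in sys.argv: run(("long","short"),"lock",.025)
if "cup" in sys.argv: run(("cup",),"cup",.03)
if "dock" in sys.argv: run(("dock",),"cup",.03)
if "rack" in sys.argv:
    for n in cs:
        for d in [d for d in dets["rack"] if d[3]==n][:1]:
            p,q=fit("rack",[(d[1],cs[n])],(.40,-.02,0.03)); print("rack",n,np.round(p,4),q)
E
time python3 scan.py lock cup dock rack
```

```text
lock long top [0.4429 0.1668 1.74  ] iou 0.939 s0.57
lock long side [0.4441 0.1655 1.6343] iou 0.764 s0.57
lock long both [0.443  0.1665 1.7236] iou 0.839 s0.57
lock short top [0.4429 0.1668 1.74  ] iou 0.939 s0.57
lock short side [0.4445 0.1675 1.6812] iou 0.826 s0.57
lock short both [ 0.443   0.1664 -1.4042] iou 0.875 s0.57
lock long top [0.4647 0.0565 2.0302] iou 0.937 s0.53
lock long side [0.4669 0.0556 1.8026] iou 0.780 s0.53
lock long both [0.4651 0.0563 2.0099] iou 0.835 s0.53
lock short top [0.4647 0.0565 2.0302] iou 0.937 s0.53
lock short side [ 0.4674  0.0556 -1.3459] iou 0.872 s0.53
lock short both [0.4651 0.0562 2.023 ] iou 0.885 s0.53
lock long top [ 0.5338 -0.2375  2.1972] iou 0.404 s0.26
lock short top [ 0.5339 -0.2376  2.1977] iou 0.408 s0.26
lock long side [ 0.4309 -0.2804  1.3914] iou 0.918 s0.92
lock short side [ 0.4309 -0.2804  1.3927] iou 0.919 s0.92
lock long side [ 0.4454 -0.1626 -0.367 ] iou 0.667 s0.67
lock short side [ 0.4415 -0.1591  1.9812] iou 0.616 s0.67
lock long side [ 0.6221  0.2945 -0.013 ] iou 0.583 s0.62
lock short side [0.6194 0.2916 2.2568] iou 0
[... 390 characters left out ...]
p side [0.4666 0.3635 0.0657] iou 0.930 s0.97
cup cup side [0.6246 0.2979 0.0586] iou 0.698 s0.71
cup dock top [0.413  0.2753 0.1853] iou 0.683 s0.58
cup dock side [ 0.4202  0.2955 -0.0198] iou 0.669 s0.58
cup dock both [0.4171 0.2857 0.0192] iou 0.670 s0.58
cup dock top [ 0.4375 -0.1673  0.1354] iou 0.713 s0.55
cup dock side [ 0.4502 -0.152   0.0802] iou 0.672 s0.55
cup dock both [ 0.4386 -0.1679  0.0883] iou 0.683 s0.55
cup dock top [ 0.8244 -0.0805  0.0023] iou 0.343 s0.24
cup dock side [ 0.4709  0.3818 -0.185 ] iou 0.649 s0.97
cup dock side [0.628  0.3038 0.0175] iou 0.955 s0.71
rack top [ 0.4  -0.02  0.03] 0.0
rack side [ 0.4  -0.02  0.03] 0.0
real	0m44.867s
user	1m21.171s
sys	0m37.199s
```

```bash
sed -i 's/(.40,-.02,0.03)/(.60,-.02,0.06)/' scan.py; python3 scan.py rack; python3 - <<'E'
from h import *
cs={n:r.camera(n) for n in("top","side")}
o=[]
for n in cs:
    for d in r.outline_of("dock",n)[:1]:
        g=ground(d["bbox"][:2],.03,cs[n]); p,q=fit("dock",[(d["mask"],cs[n])],g[:2]); print("dock",n,p,q)
    for t in("padlock_long","cup1","parts_tin","oil","key_box"):
        for d in r.outline_of(t,n):
            g=ground(d["bbox"][:2],.03,cs[n]); print(n,t,np.round(g,3),round(d["score"],2))
            if t=="padlock_long" and g[1]<-.2:
                p,q=fit("long",[(d["mask"],cs[n])],g[:2]); print(p,q)
plan(.431,-.28,.2,1.39+np.pi/2)
E
```

```text
rack top [ 0.61   -0.0087  0.1213] 0.9711382985115051
rack side [ 0.6114 -0.009   0.1186] 0.9456136226654053
dock top [0.62547331 0.30449802 0.02753621] 0.9711295366287231
top padlock_long [ 0.426 -0.28   0.03 ] 0.88
[ 0.42731776 -0.2799615   1.46993336] 0.8631196618080139
top cup1 [0.462 0.364 0.03 ] 0.85
top cup1 [0.409 0.28  0.03 ] 0.78
top cup1 [ 0.432 -0.171  0.03 ] 0.65
top parts_tin [ 0.62  -0.311  0.03 ] 0.55
top oil [0.766 0.19  0.03 ] 0.7
top oil [ 0.433 -0.168  0.03 ] 0.44
top key_box [ 0.754 -0.279  0.03 ] 0.62
dock side [0.62692686 0.30289533 0.05899592] 0.9590432047843933
side padlock_long [ 0.434 -0.286  0.03 ] 0.79
[ 0.43126672 -0.28107385  1.34726558] 0.917413592338562
side cup1 [0.414 0.279 0.03 ] 0.77
side cup1 [0.457 0.364 0.03 ] 0.69
side cup1 [ 0.435 -0.165  0.03 ] 0.69
side cup1 [ 0.612 -0.043  0.03 ] 0.18
side parts_tin [ 0.615 -0.316  0.03 ] 0.59
side parts_tin [ 0.612 -0.041  0.03 ] 0.4
side key_box [ 0.748 -0.279  0.03 ] 0.63
side key_box [0.442 0.155 0.03 ] 0.36
t3.2 tcp [0.2829 0.5573 0.2336] psi 1.101 shift,turn [-0.5111, -0.6796, 0.0335, 1.282]
```

```bash
python3 -m pendant '[[0,0,0,0.12],[0,0,0,0.12],[0,0,0,0.12],[0,0,0,0.12],[0,0,0,0.12],[0,0,0,0.12],[0,0,0,0.12],[0,0,0,0.12]]' 1 40; python3 -m pendant '[[0,0,0,0.12],[0,0,0,0.12],[0,0,0,0.08],[-0.025,0.027,0,0],[-0.025,0.027,0,0],[-0.025,0.027,0,0],[-0.025,0.027,0,0],[-0.025,0.027,0,0]]';  python3 -m pendant '[[-0.025,0.027,0,0],[-0.025,0.027,0,0],[-0.025,0.027,0,0],[-0.025,0.027,0,0],[-0.025,0.027,0,0]]'; python3 -c "
from h import *
plan(.430,-.2805,.15,-.18)"
```

```text
time: 3.87
ee_pos: [0.2829, 0.5573, 0.2336]
eef_rot: [0.658, 0.753, 0.0, -0.0]
ft_force: [0.2, -0.3, -1.1]
width: 0.0871
grip_force: 0.0
time: 4.53
ee_pos: [0.3943, 0.4088, 0.2337]
eef_rot: [0.767, 0.641, 0.0, -0.0]
ft_force: [1.6, 0.2, -0.4]
width: 0.0872
grip_force: 0.0
time: 4.95
ee_pos: [0.505, 0.2617, 0.2339]
eef_rot: [0.767, 0.641, 0.0, -0.0]
ft_force: [1.0, 0.9, -0.7]
width: 0.0868
grip_force: 0.0
t5.0 tcp [0.505  0.2617 0.2339] psi -0.179 shift,turn [-0.5469, 0.0227, 0.0835, 0.001]
```

```bash
python3 -m pendant '[[-0.039,0.0016,0.004,0],[-0.039,0.0016,0.004,0],[-0.039,0.0016,0.004,0],[-0.039,0.0016,0.004,0],[-0.039,0.0016,0.004,0],[-0.039,0.0016,0.004,0],[-0.039,0.0016,0.004,0]]'; python3 -m pendant '[[-0.039,0.0016,0.008,0],[-0.039,0.0016,0.008,0],[-0.039,0.0016,0.008,0],[-0.039,0.0016,0.008,0],[-0.039,0.0016,0.008,0],[-0.039,0.0016,0.008,0],[-0.039,0.0016,0.007,0]]'; python3 -c "
from h import *
plan(.430,-.2805,.029,-.18)"
```

```text
time: 5.53
ee_pos: [0.4659, -0.0091, 0.2056]
eef_rot: [0.767, 0.641, 0.0, -0.0]
ft_force: [0.7, -0.6, 0.5]
width: 0.0869
grip_force: 0.0
time: 6.12
ee_pos: [0.4285, -0.2797, 0.1505]
eef_rot: [0.767, 0.641, 0.001, 0.0]
ft_force: [1.3, 0.4, 1.6]
width: 0.0872
grip_force: 0.0
t6.1 tcp [ 0.4285 -0.2797  0.1505] psi -0.178 shift,turn [-0.0005, 0.0015, 0.1215, 0.002]
```

```bash
python3 -m pendant '[[0,0.0015,0.03,0],[0,0,0.03,0],[0,0,0.03,0],[0,0,0.031,0],[0,0,0,0]]' 1; python3 -m pendant '[[0,0,0,0],[0,0,0,0],[0,0,0,0],[0,0,0,0],[0,0,0,0],[0,0,0,0]]' 0 40; python3 -m pendant '[[0,0,-0.015,0],[0,0,-0.02,0],[0,0,-0.02,0],[0,0,0,0]]'; python3 -c "
from h import *
plan(.595,.120,.085,.12)
c=r.camera('side'); cv2.imwrite('pics/g1.png',cv2.resize(c['img'][230:390,290:450,::-1],None,fx=3,fy=3))"
```

```text
time: 6.53
ee_pos: [0.4274, -0.2766, 0.0249]
eef_rot: [0.767, 0.641, -0.002, -0.003]
ft_force: [-1.6, 1.4, -0.2]
width: 0.0869
grip_force: 0.0
time: 7.03
ee_pos: [0.431, -0.2783, 0.0303]
eef_rot: [0.767, 0.641, 0.001, 0.001]
ft_force: [0.2, 0.5, 0.9]
width: 0.0545
grip_force: 0.0
time: 7.37
ee_pos: [0.4321, -0.2795, 0.088]
eef_rot: [0.768, 0.641, 0.001, 0.002]
ft_force: [-0.5, -0.5, 0.4]
width: 0.0283
grip_force: 0.0
t7.4 tcp [ 0.4321 -0.2795  0.088 ] psi -0.180 shift,turn [0.4221, 0.0889, 0.0032, -0.3]
```

View pics/g1.png

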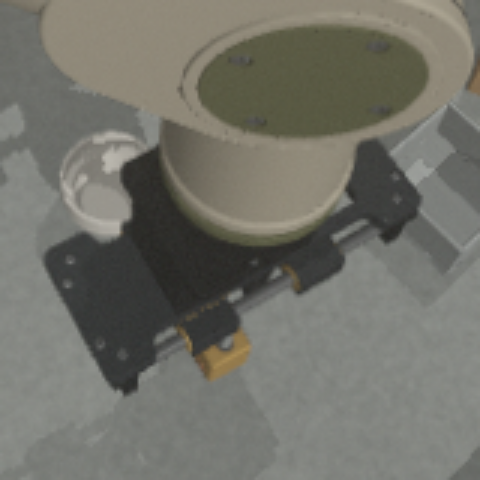

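The fingers close at only about 65 mm/s, so I lifted before they had gripped and the padlock stayed on the bench. Reopening and regripping.

```bash
python3 -m pendant '[[0,0,-0.01,0],[0,0,0,0],[0,0,0,0],[0,0,0,0],[0,0,0,0],[0,0,0,0],[0,0,0,0],[0,0,0,0]]' 0.65; python3 -c "
from h import *
plan(.430,-.2805,.029,-.18)
c=r.camera('side')
for d in r.outline_of('padlock_long','side'): print(d['score'],ground(d['bbox'][:2],.03,c))"; python3 -m pendant '[[0,0,0.02,0],[0,0,0.02,0],[0,0,0.028,0],[0,0,0,0]]'; python3 -m pendant '[[0,0,0,0],[0,0,0,0],[0,0,0,0],[0,0,0,0],[0,0,0,0],[0,0,0,0],[0,0,0,0],[0,0,0,0]]' 0 40
```

```text
time: 8.08
ee_pos: [0.4303, -0.2783, 0.0943]
eef_rot: [0.767, 0.641, -0.0, -0.0]
ft_force: [-0.2, -0.4, 0.0]
width: 0.0561
grip_force: 0.0
t8.1 tcp [ 0.4303 -0.2783  0.0943] psi -0.179 shift,turn [-0.0022, 0.0001, 0.0653, 0.001]
0.59 [ 0.43019794 -0.29048594  0.03      ]
time: 8.52
ee_pos: [0.4281, -0.2768, 0.0227]
eef_rot: [0.767, 0.641, -0.002, -0.003]
ft_force: [-1.2, 0.6, -1.0]
width: 0.0566
grip_force: 0.0
time: 9.18
ee_pos: [0.431, -0.2784, 0.0274]
eef_rot: [0.767, 0.641, 0.001, 0.0]
ft_force: [-1.2, 0.6, 7.5]
width: 0.0298
grip_force: 39.9
```

```bash
python3 -m pendant '[[0,0,-0.015,0],[0,0,-0.03,0],[0,0,-0.03,0],[0,0,0,-0.1],[0,0,0,-0.1],[0,0,0,-0.1],[0,0,0,0]]'; python3 -c "
from h import *
plan(.595,.120,.1,.12)"
```

```text
time: 9.77
ee_pos: [0.4304, -0.2782, 0.1018]
eef_rot: [0.661, 0.75, 0.0, 0.0]
ft_force: [-0.3, -0.4, -1.7]
width: 0.0298
grip_force: 39.9
t9.8 tcp [ 0.4304 -0.2782  0.1018] psi 0.126 shift,turn [0.3744, 0.2133, 0.002, 0.006]
```

```bash
python3 -m pendant '[[0.0235,0.0133,0,0],[0.0235,0.0133,0,0],[0.0235,0.0133,0,0],[0.0235,0.0133,0,0],[0.0235,0.0133,0,0],[0.0235,0.0133,0,0],[0.0235,0.0133,0,0],[0.0235,0.0133,0,0]]'; python3 -m pendant '[[0.0235,0.0133,0,0],[0.0235,0.0133,0,0],[0.0235,0.0133,0,0],[0.0235,0.0133,0,0],[0.0235,0.0133,0,0],[0.0235,0.0133,0,0],[0.0235,0.0133,0,0],[0.0235,0.0133,0,0.006]]';python3 -m pendant '[[0,0,0,0],[0,0,0,0]]'; python3 -c "
from h import *
plan(.5947,.1225,.1,.12)
for n in('side','top'):
  c=r.camera(n); u=proj(np.array([[.595,.12,.02]]),c)[0].astype(int); print(u)
  a=c['img'][max(u[1]-70,0):u[1]+70,max(u[0]-70,0):u[0]+70,::-1]; cv2.imwrite('pics/p1%s.png'%n,cv2.resize(a,None,fx=4,fy=4,interpolation=cv2.INTER_CUBIC))"
```

```text
time: 10.43
ee_pos: [0.5135, -0.0775, 0.1015]
eef_rot: [0.665, 0.747, 0.0, -0.0]
ft_force: [0.8, -0.9, -1.5]
width: 0.0295
grip_force: 39.9
time: 11.1
ee_pos: [0.5964, 0.1219, 0.1013]
eef_rot: [0.667, 0.745, -0.0, -0.0]
ft_force: [1.5, -0.1, -2.0]
width: 0.0297
grip_force: 39.9
time: 11.27
ee_pos: [0.5961, 0.1225, 0.1009]
eef_rot: [0.665, 0.747, -0.0, -0.0]
ft_force: [-0.4, -1.1, -2.4]
width: 0.0293
grip_force: 39.9
t11.3 tcp [0.5961 0.1225 0.1009] psi 0.115 shift,turn [0.0002, -0.0014, 0.0009, -0.005]
[302 178]
[272 194]
```

View pics/p1side.png

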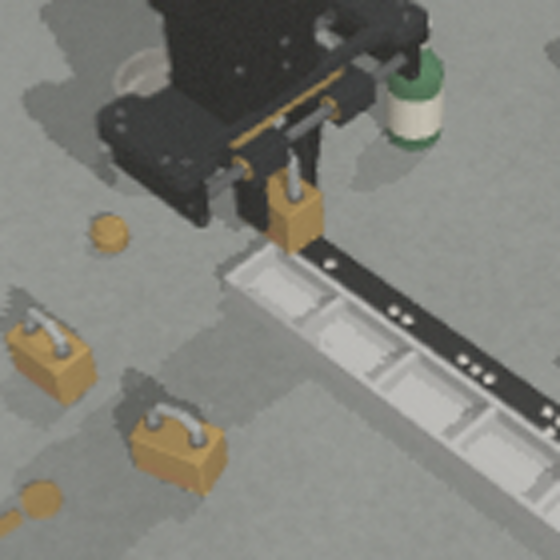

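Pocket 1 appears where the fit puts it (about (280,285)), and the padlock hangs upright above it. Lowering.

```bash
python3 -m pendant '[[0,-0.0014,0.02,-0.005],[0,0,0.02,0],[0,0,0.015,0],[0,0,0,0],[0,0,0,0]]'; python3 -m pendant '[[0,0,0.006,0],[0,0,0.004,0],[0,0,0.002,0],[0,0,0,0],[0,0,0,0]]'; python3 -c "
from h import *
plan(.5947,.1225,.0324,.12)"
```

```text
time: 11.78
ee_pos: [0.5945, 0.1192, 0.0465]
eef_rot: [0.664, 0.747, -0.001, -0.0]
ft_force: [-0.3, -0.5, -2.1]
width: 0.0298
grip_force: 39.9
time: 12.2
ee_pos: [0.5949, 0.1205, 0.0347]
eef_rot: [0.663, 0.748, 0.0, -0.0]
ft_force: [0.3, 1.4, -3.1]
width: 0.0298
grip_force: 39.9
t12.2 tcp [0.5949 0.1205 0.0347] psi 0.120 shift,turn [0.002, 0.0, 0.0023, -0.0]
```

```bash
python3 -m pendant '[[0.001,0,0.0015,0],[0,0,0.001,0],[0,0,0,0],[0,0,0,0]]'; python3 -m pendant '[[0,0,0,0],[0,0,0,0],[0,0,0,0],[0,0,0,0],[0,0,0,0],[0,0,0,0],[0,0,0,0]]' 0.65;  python3 -m pendant '[[0,0,-0.02,0],[0,0,-0.04,0],[0,0,-0.04,0],[0,-0.04,0,0],[0,-0.04,0,0]]'; python3 -c "
from h import *
plan(.465,.0563,.12,2.02+np.pi/2)
for n in('side','top'):
  c=r.camera(n)
  for d in r.outline_of('padlock_long',n)[:2]:
    g=ground(d['bbox'][:2],.03,c); print(n,g,d['score'])
    if g[0]>.55: print(fit('long',[(d['mask'],c)],(.595,.12,1.69),.005))"
```

```text
time: 12.53
ee_pos: [0.5949, 0.1218, 0.0325]
eef_rot: [0.663, 0.748, 0.0, -0.0]
ft_force: [-2.4, 0.7, 3.9]
width: 0.0298
grip_force: 39.9
time: 13.12
ee_pos: [0.5948, 0.1215, 0.032]
eef_rot: [0.663, 0.748, 0.0, 0.0]
ft_force: [0.2, 0.8, -0.4]
width: 0.0559
grip_force: 0.0
time: 13.53
ee_pos: [0.5175, 0.112, 0.1346]
eef_rot: [0.664, 0.748, 0.003, 0.002]
ft_force: [-0.4, -0.6, -0.2]
width: 0.0566
grip_force: 0.0
t13.5 tcp [0.5175 0.112  0.1346] psi 0.119 shift,turn [-0.0491, -0.0588, 0.0142, -0.33]
side [0.59859385 0.12145303 0.03      ] 0.6
(array([0.59565641, 0.12214292, 1.49062671]), np.float64(0.85322505235672))
top [0.46143336 0.36324313 0.03      ] 0.73
```

```bash
python3 -m pendant '[[-0.0245,-0.0294,0,0],[-0.0245,-0.0294,0,0],[0,0,0,-0.11],[0,0,0,-0.11],[0,0,0,-0.11],[0,0,0,0],[0,0,0,0]]'; python3 -c "
from h import *
plan(.465,.0563,.028,2.02+np.pi/2)"
```

```text
time: 14.32
ee_pos: [0.4639, 0.0562, 0.1323]
eef_rot: [0.533, 0.846, 0.0, 0.0]
ft_force: [0.3, 0.1, -0.4]
width: 0.0566
grip_force: 0.0
t14.3 tcp [0.4639 0.0562 0.1323] psi 0.446 shift,turn [-0.0003, 0.001, 0.1043, -0.003]
```

```bash
python3 -m pendant '[[0,0.001,0.03,0],[0,0,0.03,0],[0,0,0.03,0],[0,0,0.014,0],[0,0,0,0],[0,0,0,0]]'; python3 -m pendant '[[0,0,0,0],[0,0,0,0],[0,0,0,0],[0,0,0,0],[0,0,0,0],[0,0,0,0],[0,0,0,0],[0,0,0,0]]' 0 40;  python3 -m pendant '[[0,0,-0.015,0],[0,0,-0.025,0],[0,0,-0.025,0],[0,0,0,0.11],[0,0,0,0.11],[0,0,0,0.11],[0,0,0,0]]';python3 -c "
from h import *
plan(.603,.0556,.1,.12)"
```

```text
time: 14.82
ee_pos: [0.4639, 0.0563, 0.0279]
eef_rot: [0.533, 0.846, -0.001, -0.0]
ft_force: [-0.0, 0.8, 0.1]
width: 0.0567
grip_force: 0.0
time: 15.48
ee_pos: [0.4646, 0.0571, 0.0288]
eef_rot: [0.532, 0.847, 0.001, 0.0]
ft_force: [0.8, 1.4, 5.9]
width: 0.0297
grip_force: 40.0
time: 16.07
ee_pos: [0.4632, 0.0565, 0.0928]
eef_rot: [0.665, 0.746, -0.0, -0.0]
ft_force: [-0.6, 0.5, -0.6]
width: 0.0295
grip_force: 40.0
t16.1 tcp [0.4632 0.0565 0.0928] psi 0.115 shift,turn [-0.0169, 0.1388, -0.0073, -0.005]
```

```bash
python3 -m pendant '[[-0.0042,0.035,0,0],[-0.0042,0.035,0,0],[-0.0042,0.035,0,0],[-0.0042,0.0338,0,-0.005],[0,0,0,0],[0,0,0.02,0],[0,0,0.02,0],[0,0,0,0]]';python3 -c "
from h import *
plan(.603,.0556,.0338,.12)"
```

```text
time: 16.73
ee_pos: [0.6007, 0.0563, 0.0488]
eef_rot: [0.66, 0.751, -0.003, -0.002]
ft_force: [-1.4, 0.3, -2.7]
width: 0.0296
grip_force: 40.0
t16.7 tcp [0.6007 0.0563 0.0488] psi 0.129 shift,turn [-0.001, 0.0023, 0.0149, 0.009]
```

```bash
python3 -m pendant '[[0,0.0015,0.008,0.005],[0,0,0.004,0],[0,0,0.002,0],[0,0,0.001,0],[0,0,0.001,0],[0,0,0,0],[0,0,0,0]]';python3 -c "
from h import *
plan(.603,.0556,.0338,.12)"
```

```text
time: 17.32
ee_pos: [0.6052, 0.0569, 0.0375]
eef_rot: [0.663, 0.748, 0.0, 0.0]
ft_force: [0.0, 1.0, -1.3]
width: 0.0296
grip_force: 40.0
t17.3 tcp [0.6052 0.0569 0.0375] psi 0.120 shift,turn [-0.001, -0.0024, 0.0037, 0.0]
```

```bash
python3 -m pendant '[[-0.0005,-0.002,0.001,0],[0,0,0.001,0],[0,0,0.001,0],[0,0,0.001,0],[0,0,0,0],[0,0,0,0]]';python3 -c "
from h import *
plan(.603,.0556,.0338,.12)"
```

```text
time: 17.82
ee_pos: [0.6031, 0.056, 0.0338]
eef_rot: [0.663, 0.748, 0.0, -0.0]
ft_force: [-5.8, 0.8, 8.9]
width: 0.0299
grip_force: 40.0
t17.8 tcp [0.6031 0.056  0.0338] psi 0.120 shift,turn [-0.0004, -0.0001, 0.0, -0.0]
```

```bash
python3 -m pendant '[[0,0,0,0],[0,0,0,0],[0,0,0,0],[0,0,0,0],[0,0,0,0],[0,0,0,0],[0,0,0,0]]' 0.65;  python3 -m pendant '[[0,0,-0.02,0],[0,0,-0.04,0],[0,0,-0.04,0],[0.026,-0.029,0,0],[0.026,-0.029,0,0],[0.026,-0.029,0,0],[0.026,-0.029,0,0],[0.026,-0.029,0,-0.05]]'; python3 -m pendant '[[0,0,0,0],[0,0,0,0]]'; python3 - <<'E'
from h import *
plan(.443,.1665,.028,1.73+np.pi/2)
c=r.camera("side")
for d in r.outline_of("padlock1","side"):
    g=ground(d["bbox"][:2],.03,c); print(g,d["score"])
    if g[0]>.55: print(fit("short",[(d["mask"],c)],(.603,.056,1.69),.005))
E
```

```text
time: 18.4
ee_pos: [0.6031, 0.056, 0.033]
eef_rot: [0.663, 0.748, -0.0, -0.0]
ft_force: [-1.0, 0.6, 0.1]
width: 0.0558
grip_force: 0.0
time: 19.07
ee_pos: [0.442, 0.1684, 0.1331]
eef_rot: [0.645, 0.764, 0.0, 0.0]
ft_force: [0.5, 1.2, 0.3]
width: 0.0566
grip_force: 0.0
time: 19.23
ee_pos: [0.4423, 0.1694, 0.1333]
eef_rot: [0.643, 0.766, 0.001, -0.001]
ft_force: [0.7, -0.6, 0.3]
width: 0.0568
grip_force: 0.0
t19.2 tcp [0.4423 0.1694 0.1333] psi 0.174 shift,turn [-0.0031, 0.0002, 0.1053, 0.015]
[0.44030373 0.15400973 0.03      ] 0.8
[0.60232927 0.05026416 0.03      ] 0.74
(array([0.6037589 , 0.05346508, 1.55828931]), np.float64(0.8379272222518921))
```

```bash
python3 -m pendant '[[-0.003,0,0.03,0.012],[0,0,0.03,0],[0,0,0.03,0],[0,0,0.015,0],[0,0,0,0],[0,0,0,0]]'; python3 -m pendant '[[0,0,0,0],[0,0,0,0],[0,0,0,0],[0,0,0,0],[0,0,0,0],[0,0,0,0],[0,0,0,0],[0,0,0,0]]' 0 40;  python3 -m pendant '[[0,0,-0.015,0],[0,0,-0.03,0],[0,0,-0.03,0],[0,0,-0.02,0],[0,0,0,0.04],[0,0,0,0],[0,0,0,0]]';python3 -c "
from h import *
plan(.611,-.009,.11,.12)"
```

```text
time: 19.83
ee_pos: [0.4447, 0.1634, 0.0278]
eef_rot: [0.65, 0.76, -0.001, 0.0]
ft_force: [0.9, 1.0, 1.6]
width: 0.0565
grip_force: 0.0
time: 20.5
ee_pos: [0.4446, 0.1651, 0.0287]
eef_rot: [0.649, 0.761, 0.001, 0.0]
ft_force: [-0.6, -0.5, 5.5]
width: 0.0296
grip_force: 39.9
time: 21.08
ee_pos: [0.4436, 0.1647, 0.1226]
eef_rot: [0.664, 0.748, -0.0, -0.0]
ft_force: [0.1, -0.4, -3.2]
width: 0.0297
grip_force: 39.9
t21.1 tcp [0.4436 0.1647 0.1226] psi 0.119 shift,turn [-0.1924, 0.1456, 0.0125, -0.001]
```

```bash
python3 -m pendant '[[-0.0242,0.0182,0,0],[-0.0242,0.0182,0,0],[-0.0242,0.0182,0,0],[-0.0242,0.0182,0,0],[-0.0242,0.0182,0,0],[-0.0242,0.0182,0,0],[-0.0242,0.0182,0,0],[-0.0242,0.0182,0,0]]'; python3 -m pendant '[[0,0,0,0],[0,0,0.02,0],[0,0,0.025,0],[0,0,0.025,0],[0,0,0,0],[0,0,0,0]]';python3 -c "
from h import *
plan(.611,-.0105,.0337,.12)"
```

```text
time: 21.75
ee_pos: [0.6115, -0.0114, 0.1214]
eef_rot: [0.664, 0.748, -0.001, -0.001]
ft_force: [0.8, 0.3, -1.0]
width: 0.0295
grip_force: 39.9
time: 22.25
ee_pos: [0.61, -0.0104, 0.0509]
eef_rot: [0.664, 0.748, -0.002, -0.001]
ft_force: [-1.0, -1.1, -0.6]
width: 0.0296
grip_force: 39.9
t22.2 tcp [ 0.61   -0.0104  0.0509] psi 0.119 shift,turn [-0.0002, 0.0011, 0.0172, -0.001]
```

```bash
python3 -m pendant '[[0,0,0.006,0],[0,0,0.004,0],[0,0,0.002,0],[0,0,0.001,0],[0,0,0,0],[0,0,0,0]]';python3 -c "
from h import *
plan(.611,-.0105,.0337,.12)"
```

```text
time: 22.75
ee_pos: [0.6116, -0.0103, 0.0403]
eef_rot: [0.664, 0.748, 0.0, 0.0]
ft_force: [0.6, 0.6, -1.5]
width: 0.0299
grip_force: 39.9
t22.8 tcp [ 0.6116 -0.0103  0.0403] psi 0.118 shift,turn [-0.0001, -0.0006, 0.0066, -0.002]
```

```bash
python3 -m pendant '[[0,-0.0005,0.002,0],[0,0,0.002,0],[0,0,0.0015,0],[0,0,0.001,0],[0,0,0.001,0],[0,0,0,0],[0,0,0,0]]';python3 -c "
from h import *
plan(.611,-.0105,.0337,.12)"
```

```text
time: 23.33
ee_pos: [0.6109, -0.0104, 0.0337]
eef_rot: [0.664, 0.748, 0.0, -0.0]
ft_force: [-7.6, 0.8, 12.7]
width: 0.03
grip_force: 39.9
t23.3 tcp [ 0.6109 -0.0104  0.0337] psi 0.118 shift,turn [-0.0001, 0.0001, 0.0, -0.002]
```

```bash
python3 -m pendant '[[0,0,0,0],[0,0,0,0],[0,0,0,0],[0,0,0,0],[0,0,0,0],[0,0,0,0],[0,0,0,0]]' 0.65;  python3 -m pendant '[[0,0,-0.02,0],[0,0,-0.04,0],[0,0,-0.04,0],[0,0,-0.03,0],[-0.038,-0.01,0,0],[-0.038,-0.01,0,0],[-0.038,-0.01,0,0]]' 1; python3 -m pendant '[[-0.038,-0.01,0,0],[-0.038,-0.01,0,0],[-0.038,-0.01,0,0],[-0.038,-0.01,0,0],[0,0,0,0]]'; python3 scan.py cup lock; python3 - <<'E'
from h import *
plan(.437,-.167,.12)
c=r.camera("top"); cv2.imwrite("pics/top2.png",c["img"][:,:,::-1])
E
```

```text
time: 23.92
ee_pos: [0.611, -0.0104, 0.0325]
eef_rot: [0.664, 0.748, -0.0, -0.0]
ft_force: [0.5, 0.0, -0.2]
width: 0.0558
grip_force: 0.0
time: 24.5
ee_pos: [0.5947, -0.1279, 0.1633]
eef_rot: [0.663, 0.748, 0.001, 0.0]
ft_force: [0.6, -0.4, -1.2]
width: 0.0858
grip_force: 0.0
time: 24.92
ee_pos: [0.5687, -0.2926, 0.1631]
eef_rot: [0.668, 0.744, -0.002, 0.001]
ft_force: [0.1, -1.7, -0.3]
width: 0.0874
grip_force: 0.0
lock long top [0.5944 0.1204 1.6772] iou 0.946 s0.89
lock long side [0.5972 0.1243 1.4999] iou 0.845 s0.89
lock long both [ 0.5948  0.1205 -1.4992] iou 0.875 s0.89
lock short top [0.5944 0.1204 1.6772] iou 0.946 s0.89
lock short side [0.5992 0.1268 1.5058] iou 0.881 s0.89
lock short both [0.5951 0.1206 1.6307] iou 0.865 s0.89
lock long top [ 0.6101 -0.0094  1.6987] iou 0.926 s0.78
lock long side [ 0.6132 -0.0068  1.5349] iou 0.773 s0.78
lock long both [ 0.6106 -0.0091  1.6595] iou 0.830 s0.78
lock short top [ 0.6101 -0.0094  1.6987] iou 0.926 s0.78
lock short side [ 0.613  -0.007  -1.5607] iou 0.873 s0.78
lock short both [ 0.6105 -0.0092  1.6793] iou 0.880 s0.78
lock long
[... 549 characters left out ...]
.4143 0.2728 0.2337] iou 0.950 s0.93
cup cup both [0.4127 0.2732 0.1192] iou 0.917 s0.93
cup cup top [0.4636 0.3639 0.0148] iou 0.971 s0.61
cup cup side [ 0.4658  0.3631 -0.0286] iou 0.946 s0.61
cup cup both [0.4643 0.3636 0.0214] iou 0.941 s0.61
cup cup top [0.6167 0.2935 0.1895] iou 0.725 s0.60
cup cup side [0.6242 0.2971 0.0832] iou 0.663 s0.60
cup cup both [0.6187 0.2903 0.1341] iou 0.691 s0.60
cup cup top [ 0.6121 -0.0067  0.0342] iou 0.479 s0.22
cup cup side [ 0.622  -0.1466  0.8392] iou 0.304 s0.22
cup cup both [ 0.6059 -0.0156  0.453 ] iou 0.288 s0.22
cup cup side [0.7677 0.1941 0.1458] iou 0.611 s0.57
t25.5 tcp [ 0.573  -0.2823  0.1626] psi 0.119 shift,turn [0.1306, -0.1214, 0.0426]
```

View pics/top2.png

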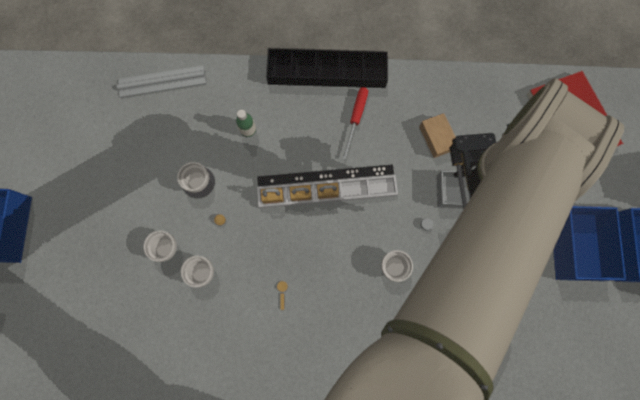

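```bash
python3 -m pendant '[[0.026,-0.0243,0.005,0],[0.026,-0.0243,0.005,0],[0.026,-0.0243,0.005,0],[0.026,-0.0243,0.005,0],[0.0266,-0.0243,0.005,0],[0,0,0,0],[0,0,0,0]]'; python3 -c "
from h import *
plan(.437,-.1675,.046,.12)"
```

```text
time: 26.15
ee_pos: [0.4359, -0.1657, 0.1376]
eef_rot: [0.663, 0.748, 0.002, -0.001]
ft_force: [0.5, -0.8, -0.1]
width: 0.0868
grip_force: 0.0
t26.1 tcp [ 0.4359 -0.1657  0.1376] psi 0.120 shift,turn [-0.0022, 0.0007, 0.0916, 0.0]
```

```bash
python3 -m pendant '[[-0.0015,0,0.03,0],[0,0,0.03,0],[0,0,0.02,0],[0,0,0.012,0],[0,0,0,0],[0,0,0,0]]'; python3 -m pendant '[[0,0,0,0],[0,0,0,0],[0,0,0,0],[0,0,0,0],[0,0,0,0],[0,0,0,0]]' 0 35;  python3 -c "
from h import *
plan(.437,-.1675,.046,.12)"
```

```text
time: 26.65
ee_pos: [0.4373, -0.1699, 0.0456]
eef_rot: [0.665, 0.747, -0.001, 0.0]
ft_force: [0.3, -0.6, 0.0]
width: 0.0871
grip_force: 0.0
time: 27.15
ee_pos: [0.4376, -0.1689, 0.0462]
eef_rot: [0.664, 0.748, 0.001, 0.0]
ft_force: [-0.4, 1.2, 7.0]
width: 0.0662
grip_force: 34.8
t27.1 tcp [ 0.4376 -0.1689  0.0462] psi 0.118 shift,turn [0.0014, -0.0005, 0.0002, -0.002]
```

```bash
python3 -m pendant '[[0,0,-0.01,0],[0,0,-0.025,0],[0,0,-0.03,0],[0,0,-0.012,0],[0.034,0.0133,0,0],[0.034,0.0133,0,0],[0.034,0.0133,0,0]]';  python3 -m pendant '[[0.034,0.0133,0,0],[0.034,0.0133,0,0],[0.034,0.0133,0,0],[0.034,0.0133,0,0],[0.034,0.0133,0,0],[0.034,0.0133,0,0],[0,0,0,0]]'; python3 -c "
from h import *
plan(.626,.3035,.12,.12)"
```

```text
time: 27.73
ee_pos: [0.4647, -0.0619, 0.1236]
eef_rot: [0.665, 0.747, 0.001, 0.0]
ft_force: [1.0, 0.0, -0.9]
width: 0.0662
grip_force: 34.8
time: 28.32
ee_pos: [0.5199, 0.1573, 0.1229]
eef_rot: [0.661, 0.75, 0.001, -0.0]
ft_force: [-1.2, 0.7, -0.4]
width: 0.0661
grip_force: 34.8
t28.3 tcp [0.5199 0.1573 0.1229] psi 0.127 shift,turn [0.1316, 0.1237, 0.0033, 0.007]
```

```bash
python3 -m pendant '[[0.0265,0.0248,0,0],[0.0265,0.0248,0,0],[0.0265,0.0248,0,0],[0.0265,0.0248,0,0],[0.0265,0.0248,0,0],[0,0,0,0],[0,0,0,0]]'; python3 - <<'E'
from h import *
plan(.626,.3035,.068,.12)
c=r.camera("side"); u=proj(np.array([[.626,.3035,.054]]),c)[0].astype(int)
cv2.imwrite("pics/d1.png",cv2.resize(c["img"][u[1]-60:u[1]+60,u[0]-60:u[0]+60,::-1],None,fx=4,fy=4,interpolation=cv2.INTER_CUBIC))
E
```

```text
time: 28.9
ee_pos: [0.6272, 0.2966, 0.1218]
eef_rot: [0.663, 0.748, -0.001, 0.0]
ft_force: [1.1, -0.8, -0.8]
width: 0.0659
grip_force: 34.8
t28.9 tcp [0.6272 0.2966 0.1218] psi 0.120 shift,turn [0.007, -0.0003, 0.0538, 0.0]
```

View pics/d1.png

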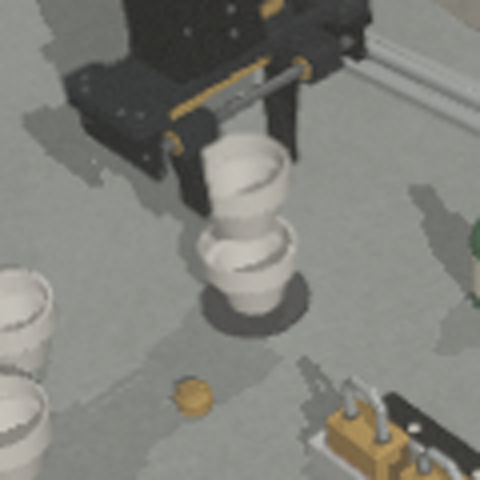

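The cup is upright above the dock (held cup at (248,185), dock at (250,265)). Lowering.

```bash
python3 -m pendant '[[0.0055,0,0.01,0],[0,0,0.015,0],[0,0,0.012,0],[0,0,0.006,0],[0,0,0.004,0],[0,0,0,0],[0,0,0,0]]'; python3 -m pendant '[[0,0,0.002,0],[0,0,0.002,0],[0,0,0,0],[0,0,0,0]]'; python3 -c "
from h import *
plan(.626,.3025,.068,.12)"
```

```text
time: 29.53
ee_pos: [0.6268, 0.3005, 0.0759]
eef_rot: [0.664, 0.747, 0.0, 0.0]
ft_force: [0.2, 0.3, -0.9]
width: 0.0662
grip_force: 34.8
time: 29.87
ee_pos: [0.6267, 0.3007, 0.0716]
eef_rot: [0.664, 0.748, 0.0, -0.0]
ft_force: [-0.3, 0.7, -0.1]
width: 0.0662
grip_force: 34.8
t29.9 tcp [0.6267 0.3007 0.0716] psi 0.118 shift,turn [0.0018, -0.0004, 0.0036, -0.002]
```

```bash
python3 -m pendant '[[0.0015,0,0.0015,0],[0,0,0.001,0],[0,0,0.001,0],[0,0,0.001,0],[0,0,0,0],[0,0,0,0]]'; python3 -c "
from h import *
plan(.626,.3025,.068,.12)"
```

```text
time: 30.37
ee_pos: [0.6267, 0.3024, 0.0683]
eef_rot: [0.664, 0.748, 0.0, -0.0]
ft_force: [-2.9, -1.2, 8.3]
width: 0.066
grip_force: 34.8
t30.4 tcp [0.6267 0.3024 0.0683] psi 0.118 shift,turn [0.0002, -0.0007, 0.0003, -0.002]
```

```bash
python3 -m pendant '[[0,0,0,0],[0,0,0,0],[0,0,0,0],[0,0,0,0],[0,0,0,0],[0,0,0,0]]' 1;  python3 -m pendant '[[0,0,-0.015,0],[0,0,-0.03,0],[0,0,-0.035,0],[-0.0008,-0.036,0,0],[-0.0008,-0.036,0,0],[-0.0008,-0.036,0,0],[-0.0008,-0.036,0,0],[-0.0008,-0.036,0,0]]'; python3 -m pendant '[[0,-0.036,0,0],[0,0,0,0]]'; python3 scan.py cup; python3 -c "
from h import *
plan(.4127,.2735,.046,.12)"
```

```text
time: 30.87
ee_pos: [0.6264, 0.3022, 0.0669]
eef_rot: [0.664, 0.748, -0.0, -0.0]
ft_force: [0.0, -0.1, -0.5]
width: 0.0865
grip_force: 0.0
time: 31.53
ee_pos: [0.4468, 0.2767, 0.1479]
eef_rot: [0.664, 0.748, 0.001, -0.0]
ft_force: [-0.9, 1.1, 0.6]
width: 0.0872
grip_force: 0.0
time: 31.7
ee_pos: [0.4068, 0.2723, 0.1473]
eef_rot: [0.663, 0.749, -0.001, -0.002]
ft_force: [1.2, 0.8, -0.3]
width: 0.0873
grip_force: 0.0
cup cup top [0.6298 0.3121 0.1742] iou 0.956 s0.91
cup cup side [ 0.6405  0.3289 -0.0452] iou 0.832 s0.91
cup cup both [0.6304 0.3126 0.1523] iou 0.747 s0.91
cup cup top [0.4114 0.2743 0.03  ] iou 0.723 s0.58
cup cup side [0.4121 0.2737 0.0787] iou 0.951 s0.58
cup cup both [0.4121 0.2738 0.0912] iou 0.836 s0.58
cup cup top [0.6121 0.2853 0.0071] iou 0.405 s0.64
cup cup side [0.6082 0.2689 0.4317] iou 0.692 s0.64
cup cup both [0.6087 0.2721 0.2872] iou 0.527 s0.64
cup cup top [ 0.6266 -0.0937  1.0225] iou 0.219 s0.50
cup cup side [0.4677 0.3641 0.0238] iou 0.844 s0.75
cup cup side [0.7677 0.194  0.4391] iou 0.615 s0.30
t32.3 tcp [0.4128 0.2726 0.1469] psi 0.117 shift,turn [0.0009, 0.0001, 0.1009, -0.003]
```

```bash
python3 -m pendant '[[0.001,0,0.03,0],[0,0,0.03,0],[0,0,0.03,0],[0,0,0.011,0],[0,0,0,0],[0,0,0,0]]'; python3 -m pendant '[[0,0,0,0],[0,0,0,0],[0,0,0,0],[0,0,0,0],[0,0,0,0],[0,0,0,0]]' 0 35;  python3 -c "
from h import *
plan(.626,.3035,.046,.12)"; python3 -m pendant '[[0,0,-0.01,0],[0,0,-0.03,0],[0,0,-0.03,0],[0,0,-0.025,0],[0,0,0,0]]'
```

```text
time: 32.8
ee_pos: [0.4127, 0.2737, 0.0466]
eef_rot: [0.664, 0.747, -0.0, 0.0]
ft_force: [1.8, -0.8, -0.3]
width: 0.0868
grip_force: 0.0
time: 33.3
ee_pos: [0.4129, 0.2744, 0.047]
eef_rot: [0.664, 0.748, 0.001, -0.0]
ft_force: [-0.9, -0.5, 6.9]
width: 0.0675
grip_force: 35.0
t33.3 tcp [0.4129 0.2744 0.047 ] psi 0.118 shift,turn [0.0038, 0.2151, 0.0013, -0.002]
time: 33.72
ee_pos: [0.4145, 0.2752, 0.1464]
eef_rot: [0.664, 0.747, 0.004, 0.0]
ft_force: [-0.5, 0.0, -1.2]
width: 0.0679
grip_force: 35.0
```

```bash
python3 -m pendant '[[0.0005,0.0307,0,0],[0.0005,0.0307,0,0],[0.0005,0.0307,0,0],[0.0005,0.0307,0,0],[0.0005,0.0307,0,0],[0.0005,0.0307,0,0],[0.0005,0.0307,0,0],[0,0,0,0]]'; python3 -m pendant '[[0,0,0.02,0],[0,0,0.015,0],[0,0,0.01,0],[0,0,0.004,0],[0,0,0,0],[0,0,0,0]]';python3 -c "
from h import *
plan(.626,.3035,.087,.12)"
```

```text
time: 34.38
ee_pos: [0.629, 0.3015, 0.1395]
eef_rot: [0.665, 0.747, -0.001, 0.001]
ft_force: [0.4, 0.3, -1.3]
width: 0.068
grip_force: 35.0
time: 34.88
ee_pos: [0.6254, 0.3028, 0.0928]
eef_rot: [0.664, 0.748, 0.0, 0.0]
ft_force: [0.8, -0.0, -0.3]
width: 0.068
grip_force: 35.0
t34.9 tcp [0.6254 0.3028 0.0928] psi 0.118 shift,turn [0.0007, 0.0007, 0.0058, -0.002]
```

```bash
python3 -m pendant '[[0.0005,0.0005,0.002,0],[0,0,0.002,0],[0,0,0.001,0],[0,0,0.001,0],[0,0,0.0005,0],[0,0,0,0],[0,0,0,0]]'; python3 -c "
from h import *
plan(.626,.3035,.087,.12)"
```

```text
time: 35.47
ee_pos: [0.6259, 0.3033, 0.0871]
eef_rot: [0.664, 0.748, 0.001, -0.0]
ft_force: [-4.4, -2.1, 9.6]
width: 0.068
grip_force: 35.0
t35.5 tcp [0.6259 0.3033 0.0871] psi 0.118 shift,turn [0.0002, 0.0001, 0.0001, -0.002]
```

```bash
python3 -m pendant '[[0,0,0,0],[0,0,0,0],[0,0,0,0],[0,0,0,0],[0,0,0,0],[0,0,0,0]]' 1;  python3 -m pendant '[[0,0,-0.015,0],[0,0,-0.025,0],[0,0,-0.03,0],[0.0158,-0.0306,0,0],[0.0158,-0.0306,0,0],[0.0158,-0.0306,0,0],[0.0158,-0.0306,0,0],[0.0158,-0.0306,0,0]]'; python3 -m pendant '[[0,0,0,0],[0,0,0,0]]'; python3 scan.py cup; python3 -c "
from h import *
plan(.465,.3637,.046,.12)"
```

```text
time: 35.97
ee_pos: [0.6257, 0.3031, 0.0854]
eef_rot: [0.664, 0.748, -0.0, -0.0]
ft_force: [0.2, 0.4, -0.7]
width: 0.0864
grip_force: 0.0
time: 36.63
ee_pos: [0.4629, 0.3639, 0.1555]
eef_rot: [0.664, 0.748, 0.0, -0.0]
ft_force: [0.8, 1.1, 0.2]
width: 0.0868
grip_force: 0.0
time: 36.8
ee_pos: [0.4627, 0.3652, 0.1558]
eef_rot: [0.663, 0.749, 0.0, -0.001]
ft_force: [0.8, 0.8, -0.5]
width: 0.0875
grip_force: 0.0
cup cup top [0.6336 0.3161 0.1857] iou 0.922 s0.92
cup cup side [0.6353 0.3209 0.1578] iou 0.272 s0.92
cup cup both [0.6335 0.3162 0.0766] iou 0.596 s0.92
cup cup top [ 0.4634  0.3642 -0.0496] iou 0.974 s0.68
cup cup side [0.4655 0.3633 0.0304] iou 0.957 s0.68
cup cup both [ 0.4641  0.3641 -0.0721] iou 0.950 s0.68
cup cup top [ 0.6233  0.2868 -0.0335] iou 0.088 s0.72
cup cup side [ 0.6347  0.3198 -0.158 ] iou 0.272 s0.72
cup cup both [ 0.629   0.3101 -0.047 ] iou 0.178 s0.72
cup cup side [0.6502 0.3507 0.273 ] iou 0.797 s0.84
t37.4 tcp [0.4647 0.3634 0.1555] psi 0.118 shift,turn [0.0003, 0.0003, 0.1095, -0.002]
```

```bash
python3 -m pendant '[[0,0,0.03,0],[0,0,0.03,0],[0,0,0.03,0],[0,0,0.019,0],[0,0,0,0],[0,0,0,0]]'; python3 -m pendant '[[0,0,0,0],[0,0,0,0],[0,0,0,0],[0,0,0,0],[0,0,0,0],[0,0,0,0]]' 0 35;  python3 -c "
from h import *
plan(.626,.3035,.046,.12)"; python3 -m pendant '[[0,0,-0.01,0],[0,0,-0.03,0],[0,0,-0.035,0],[0,0,-0.035,0],[0,0,-0.015,0],[0,0,0,0]]'
```

```text
time: 37.9
ee_pos: [0.4643, 0.3632, 0.0463]
eef_rot: [0.664, 0.748, -0.001, 0.0]
ft_force: [0.5, -0.4, 0.2]
width: 0.0872
grip_force: 0.0
time: 38.4
ee_pos: [0.4651, 0.3641, 0.0476]
eef_rot: [0.664, 0.748, 0.001, -0.0]
ft_force: [-1.3, -1.4, 7.0]
width: 0.066
grip_force: 34.9
t38.4 tcp [0.4651 0.3641 0.0476] psi 0.118 shift,turn [-0.0791, 0.1527, 0.0017, -0.002]
time: 38.9
ee_pos: [0.4663, 0.3647, 0.1765]
eef_rot: [0.664, 0.747, 0.003, -0.0]
ft_force: [-0.4, -0.4, -1.0]
width: 0.0659
grip_force: 34.9
```

```bash
python3 -m pendant '[[-0.0132,0.0254,0,0],[-0.0132,0.0254,0,0],[-0.0132,0.0254,0,0],[-0.0132,0.0254,0,0],[-0.0132,0.0254,0,0],[-0.0131,0.0257,0,0],[0,0,0,0],[0,0,0,0]]'; python3 -m pendant '[[0,0,0.02,0],[0,0,0.02,0],[0,0,0.015,0],[0,0,0.006,0],[0,0,0,0],[0,0,0,0]]';python3 -c "
from h import *
plan(.626,.3035,.1056,.12)"
```

```text
time: 39.57
ee_pos: [0.6263, 0.301, 0.1704]
eef_rot: [0.665, 0.747, -0.001, 0.0]
ft_force: [-0.2, 0.3, -1.4]
width: 0.0657
grip_force: 34.9
time: 40.07
ee_pos: [0.625, 0.3037, 0.1111]
eef_rot: [0.664, 0.748, 0.0, -0.0]
ft_force: [-0.4, 0.8, -0.8]
width: 0.066
grip_force: 34.9
t40.1 tcp [0.625  0.3037 0.1111] psi 0.119 shift,turn [-0.0003, 0.001, 0.0055, -0.001]
```

```bash
python3 -m pendant '[[0,0.001,0.002,0],[0,0,0.002,0],[0,0,0.001,0],[0,0,0.001,0],[0,0,0,0],[0,0,0,0]]'; python3 -c "
from h import *
plan(.626,.3035,.1056,.12)"
```

```text
time: 40.57
ee_pos: [0.6267, 0.3033, 0.1057]
eef_rot: [0.664, 0.748, 0.001, -0.0]
ft_force: [-2.2, -0.7, 4.5]
width: 0.0657
grip_force: 34.9
t40.6 tcp [0.6267 0.3033 0.1057] psi 0.118 shift,turn [0.0003, -0.0006, 0.0001, -0.002]
```

Seated, with a 4.5 N contact force. Releasing, then backing up and away towards -x for a final look.

```bash
python3 -m pendant '[[0,0,0,0],[0,0,0,0],[0,0,0,0],[0,0,0,0],[0,0,0,0],[0,0,0,0]]' 1;  python3 -m pendant '[[0,0,-0.015,0],[0,0,-0.03,0],[0,0,-0.035,0],[0,-0.035,-0.01,0],[0,-0.035,0,0],[0,-0.035,0,0],[0,-0.035,0,0],[0,-0.03,0,0]]'; python3 -m pendant '[[0.035,0,0,0],[0.035,0,0,0],[0.035,0,0,0],[0.035,0,0,0],[0,0,0,0],[0,0,0,0]]'; python3 - <<'E'
from h import *
A=[]
for n in("side","top"):
    c=r.camera(n); x=(220,110) if n=="side" else (170,130)
    a=c["img"][x[1]-40:x[1]+120,x[0]-20:x[0]+180] if n=="side" else c["img"][100:260,130:330]
    A.append(cv2.resize(a[:,:,::-1],None,fx=3,fy=3,interpolation=cv2.INTER_CUBIC)[:, :600])
    for z in(.022,.04,.058): print(n,z,np.round(proj(np.array([[.626,.3037,z+.05]]),c)[0],1))
cv2.imwrite("pics/end.png",cv2.resize(A[0],None,fx=1,fy=1)); cv2.imwrite("pics/endt.png",A[1])
E
```

```text
time: 41.07
ee_pos: [0.6264, 0.3031, 0.1045]
eef_rot: [0.664, 0.748, -0.0, -0.0]
ft_force: [0.4, 0.1, -0.7]
width: 0.0862
grip_force: 0.0
time: 41.73
ee_pos: [0.4556, 0.2828, 0.1943]
eef_rot: [0.664, 0.748, -0.0, -0.0]
ft_force: [-0.2, 0.6, 0.3]
width: 0.0869
grip_force: 0.0
time: 42.23
ee_pos: [0.44, 0.4241, 0.1939]
eef_rot: [0.663, 0.749, -0.0, 0.0]
ft_force: [0.5, -1.0, -0.2]
width: 0.0869
grip_force: 0.0
side 0.022 [270.8 122.2]
side 0.04 [270.1 117.1]
side 0.058 [269.3 111.8]
top 0.022 [189.5 173.6]
top 0.04 [187.1 171.4]
top 0.058 [184.6 169.1]
```

View pics/end.png

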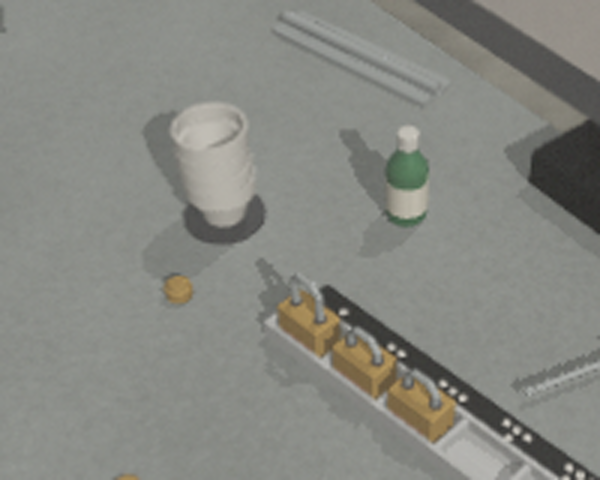

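View pics/endt.png

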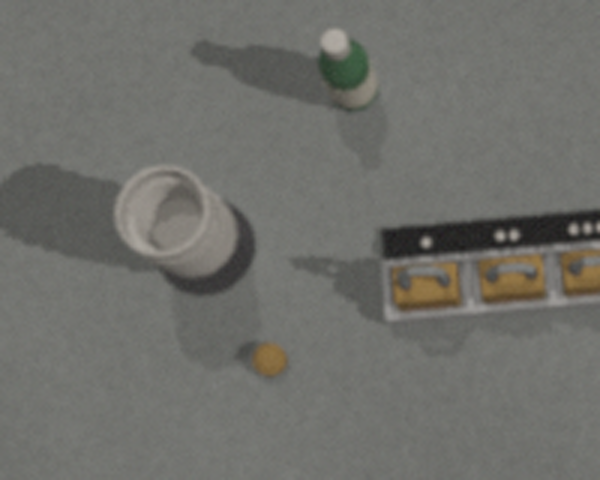

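Rim centre is at full-frame (269.7,112.3) in side and (184,170.7) in top, which matches three nested cups (269.3,111.8 and 184.6,169.1). The padlocks sit in pockets 1–3. The scan IoU doesn't settle which is the long one, so I compare shackle heights.

```bash
python3 - <<'E'
from h import *
c=r.camera("side")
B=cv2.resize(c["img"][155:225,280:360,::-1],None,fx=9,fy=8.5,interpolation=cv2.INTER_CUBIC)
for i,(x,y) in enumerate(((.595,.1208),(.603,.0556),(.611,-.0095))):
    for z,col in((.005+.062,(0,0,255)),(.005+.078,(0,255,0))):
        u=proj(np.array([[x,y,z]]),c)[0]; cv2.circle(B,(int((u[0]-279.5)*9),int((u[1]-154.5)*8.5)),4,col,-1)
cv2.imwrite("pics/sh.png",B)
E
```

```text
(no output)
```

View pics/sh.png

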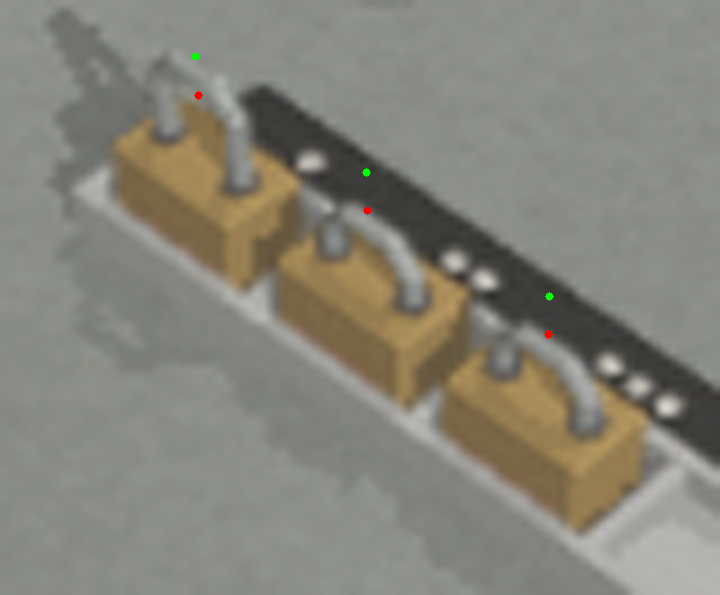

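The shackle in pocket 1 reaches the 78 mm mark (green, (195,57)), while the other two stop at the 62 mm mark (red). So the long padlock is in pocket 1, and all three are fully down. Handing in.

```bash
python3 -c "
from bench import r
print(r.close_job(), r.read_state()['time'])"
```

```text
the job is handed in; nothing more can be done
the job is handed in; nothing more can be done
```

The job is handed in (verdict not shown): the long-shackle padlock stands in pocket 1, the two ordinary ones in pockets 2 and 3, and all three loose cups are nested on the fixed cup, as the final pictures confirm.

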